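# Weigh a jar of jam on the baker's scale

### The job

Weigh the jar of red jam: stand it on the scale's white pan and stand the middle-sized brass weight (500 g) on the steel pan, then slide the poise with the red tab along the bar until the beam comes to rest level, its pointer on the mark. Set both down gently and upright well on their pans, let go of everything, and leave the honey jar, the other two weights and the shaker where they stand.

Things in the scene. Friction and masses are not known exactly. Their poses are not given: they have to be found in the camera images.
- scale: Baker's two-pan scale, fixed on the counter: green base 150 x 380 mm, 52 mm high; in the middle between the pans an index column with a white plate (top at 203 mm; red pointer to 227 mm). Origin on the counter under its middle. y axis along the beam from the steel pan to the white pan; the graduated bar lies on the -x side, facing the robot. Turned up to 12 degrees either way.
- beam (a joint): Tilt of the scale's beam in rad: 0 level (red pointer on the index mark), positive = steel pan down and white pan up; stops at -0.10 and +0.10. Both pans stay horizontal. Damped: at rest about 2 s after it is let go. Off the stops it tilts about 0.0026 rad per mm of poise travel. Touching the poise or a pan disturbs it. The empty scale is level with the poise at 0.
- poise (a joint): Place of the sliding poise on the bar, 0 to 0.20 m: 0 (100 mm to the goods side of the scale's middle) at the white pan's end, growing towards the steel pan (the scale's -y) and so adding weight there, 14 g per 10 mm. It slides with about 1 N of friction, in the beam's plane, and stays where it is left. It starts within 30 mm of 0.
- poise_tab (a point): Centre of the red finger tab standing on the brass poise: 36 mm along the bar, 12 mm thick, 48 mm high, its ends flush with the ends of the brass block below (36 x 28 x 34 mm). Beam level: 172 mm above the counter, 125 mm from the scale's middle line on its -x side; the bar's top edge is 30 mm below this point, the pans' tops 17 mm below it, their rims 35 mm from the bar.
- goods_pan (a point): Centre of the top face of the white goods pan, a flat disc 180 mm across, on the scale's +y side, 140 mm from the middle. Top 155 mm above the counter when level; it travels 14 mm up and down from there. Given as it moves.
- weight_pan (a point): Centre of the top face of the bare steel weight pan, a flat disc 180 mm across, on the scale's -y side, 140 mm from the middle. Top 155 mm above the counter when level; it travels 14 mm up and down from there. Given as it moves.
- jam_jar_mid (a point): Centre (half-way up) of the jar to weigh: red jam with a white lid, upright, 64 mm diameter up to 78 mm, lid 59 mm diameter, 100 mm high in all. It weighs between 560 and 700 g, different each time.
- weight_500_mid (a point): Centre (half-way up) of the 500 g weight, the middle-sized of the three brass weights: a plain cylinder 44 mm in diameter and 36 mm high with a neck and knob (24 mm diameter) on top, 66 mm high in all, standing upright.
- weight_1000_mid (a point): Half-way up the largest (1 kg) brass weight, same shape: 56 mm diameter, 80 mm high. Not needed.
- weight_200_mid (a point): Half-way up the smallest (200 g) brass weight, same shape: 32 mm diameter, 48 mm high. Not needed.
- honey_jar_mid (a point): Half-way up another jar of the same size, amber honey with a dark lid, 64 mm diameter, 100 mm high. Not needed.
- shaker: Steel sugar shaker, 62 mm diameter, 104 mm high; origin at the centre of its underside. Not needed.
Things that resemble listed ones, but are neither listed nor needed, are in the scene too. Leave any blue look-alike of the part that bears jam_jar_mid alone.

How it is judged:
By the outcome, as a careful person would: the job done as asked, in the order asked, and still so for the second after the job is handed in, with the robot touching nothing.
It also fails if it takes over 72 s, if anything falls off the work surface, if the arm or the gripper's body presses on something with over 40 N, if the wrist force passes 120 N, or if a joint passes its speed limit or range.

### The arm

A 6-joint arm with a two-finger parallel gripper is mounted at the origin on the work surface. World frame = base frame: x ahead of the robot, y to its left, z up, the work surface at z = 0. Lengths are in m, angles in rad, forces in N, time in s.
With the tool pointing down it reaches from about 0.35 to 0.8 m from the base axis. Payload 7.3 kg.
Tool frame: the origin (TCP) lies between the finger pads; the fingertips stand 25 mm ahead of it and the grasp point (between the pads) lies 6 mm ahead of it (r.tip_extent is the distance from the TCP to the fingertips, in m); z points along the fingers, y is the direction in which the jaws open and shut (so a half turn about z gives the same grasp; the last joint's range is limited). The gripper opens to 85 mm and grips with 20 to 120 N. Pads are 22 mm wide; open, the fingers measure 114 mm over their backs; the gripper's body (76 mm by 85 mm) begins 54 mm behind the grasp point. The pads swing forward as they close: fully open they stand 13 mm farther back than shut.
Start: joints at [-1.445, 0.342, 1.524, -0, 1.275, -0.146], TCP at [0.141, -0.506, 0.232] pointing down, gripper open.
Joint ranges: [-2.53, 2.53], [-0.77, 2.02], [0.04, 2.7], [-1, 4.14], [0.28, 2.66], [-3.11, 3.11]. Speed limits (rad/s): [2.57, 2.57, 3.14, 3.14, 3.14, 3.14].

### API

Orientations are given as a unit quaternion [x, y, z, w].
In Python, from workcell import r, command_gripper, optics gives the robot as it stands. The module is installed in compiled form; this text tells all that it offers. Calls block until the motion is done:
- r.reach(position, orientation): joint-space move of the TCP to a pose.
- r.move_straight(position, orientation=None, speed=0.15, max_force=None): straight line of the TCP; orientation=None keeps the orientation; speed is the mean speed in m/s. With max_force (N) it stops when the force on the tool has changed by that much, and returns True; else False.
- r.movej(angles): joint-space move.
- command_gripper(opening, force=None): finger opening in m; force is the grip in N (None keeps the last); returns when the fingers have stopped.
- r.hold(seconds).
- r.solve_ik(position, orientation): joint angles nearest the present ones, or None.
- r.read_state(): the state.
- optics.get_image(name): name is "side" or "top" or "wrist"; returns (picture, depth): 480x640x3 uint8, red, green, blue; 480x640 float32, m along the optical axis (not along the pixel's ray), 0 where there is no reading.
- optics.camera_model(name): a dict with "K" (3x3 intrinsics, pixels), "R" (3x3) and "t" (3): a world point X has camera coordinates R X + t; the wrist camera has in their place "tool_from_camera" (4x4, takes a point from camera to tool coordinates, whose origin is the TCP and whose axes are the flange's). Camera axes: x right, y down, z forward; pixel columns grow to the right and rows downward; lengths in m; the calibration is good to about 2 mm. A picture is of the moment at which its call begins: read the wrist's pose just before it. camera_model takes no time and is no camera call.
A pose or a line that the arm cannot do raises r.PlanningError and nothing moves.
- r.finish_job(): hands the job in, once; it reports no verdict.
The state is a dict: "time_s": time; "joint_positions": joint angles; "dq": joint speeds; "tau": joint torques, N m; "eef_pos": TCP position; "eef_rot": TCP orientation; "contact_force": force on the tool from outside, world axes, zero at the start; "torque": the same for the moment, N m; "grip_width": finger opening in m.
Only numpy, scipy, OpenCV 4.12 (cv2) and the standard library are available. Lean on these libraries where they do the work, as an engineer would, in place of code of your own. Each camera call takes 0.05 s, during which the arm holds its last target. There are 200 camera calls.

## Working session

There is one attempt and no reset: what is moved stays moved. The work goes in short steps, each a Python script; the robot and the scene stay as the last script left them, time stands still between calls to the robot, and variables do not carry over. Pictures are saved under pics/ and viewed, about 8 in all and at most 12, crops included, and the job is handed in when it is done.

```bash
mkdir -p pics
cat > h.py <<'E'
import numpy as np, cv2
from workcell import r, command_gripper, optics
from scipy.spatial.transform import Rotation as Ro
def cloud(n):
    s=r.read_state(); im,d=optics.get_image(n); m=optics.camera_model(n); K=np.array(m["K"])
    v,u=np.mgrid[:480,:640]
    P=np.stack([(u-K[0,2])/K[0,0]*d,(v-K[1,2])/K[1,1]*d,d],-1)
    if n=="wrist":
        T=np.array(m["tool_from_camera"]); P=P@T[:3,:3].T+T[:3,3]
        P=P@Ro.from_quat(s["eef_rot"]).as_matrix().T+np.array(s["eef_pos"])
    else: P=(P-np.array(m["t"]))@np.array(m["R"])
    P[d==0]=np.nan
    return im,P
def save(n,im): cv2.imwrite("pics/"+n+".png",im[...,::-1])
E
python3 - <<'E'
from h import *
for n in("top","side"):
    im,P=cloud(n); save(n,im); np.savez(n,im=im,P=P)
    print(n,{k:np.round(v,3).tolist() for k,v in optics.camera_model(n).items() if k!='name'})
s=r.read_state();print(s["time_s"],s["eef_rot"],r.tip_extent,s["grip_width"])
E
```

```text
top {'K': [[524.861, 0.0, 317.841], [0.0, 524.861, 238.187], [0.0, 0.0, 1.0]], 'R': [[-0.03, -0.999, 0.014], [-0.997, 0.029, -0.078], [0.077, -0.017, -0.997]], 't': [0.001, 0.492, 1.302]}
side {'K': [[592.288, 0.0, 316.43], [0.0, 592.288, 240.702], [0.0, 0.0, 1.0]], 'R': [[-0.993, -0.117, 0.011], [-0.085, 0.655, -0.751], [0.081, -0.746, -0.661]], 't': [0.474, 0.15, 1.237]}
0.1 [ 9.90782420e-01  1.35461258e-01  1.30767574e-05 -6.66630946e-04] 0.025 0.08560011287644508
```

View pics/top.png

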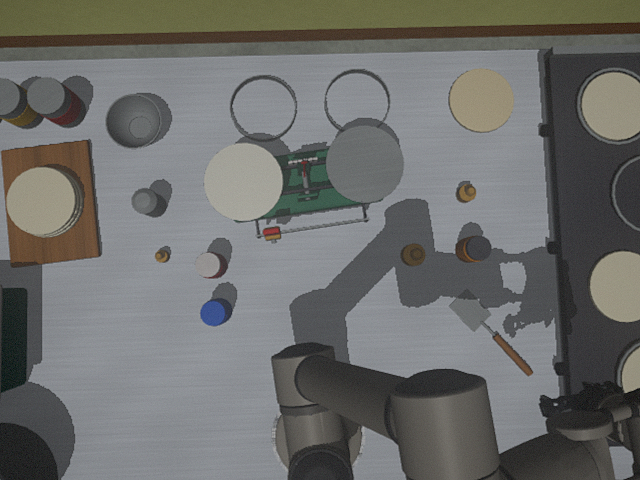

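View pics/side.png

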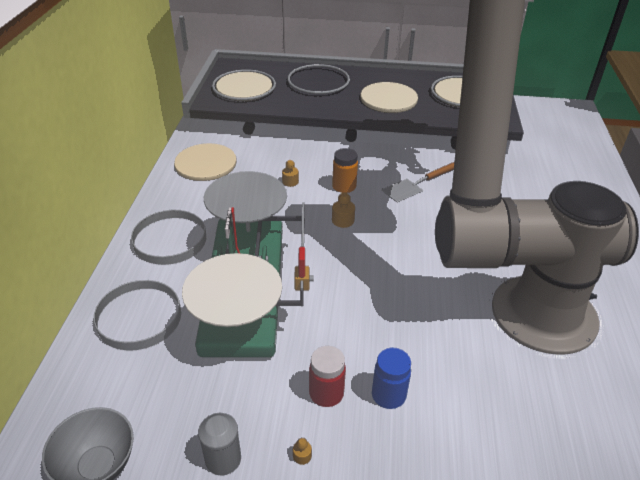

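The top view shows the white-lidded jam jar at (210,265), with possible mix-ups being the blue jar (215,312), the honey jar (473,249) and the red/amber jars at the far left (55,100). The brass weights are at (413,254), (467,191) and (162,256). The poise's red tab is at (272,233), the white pan at (243,181) and the steel pan at (365,163). The side view shows the red jar at (327,376).

Run:
```python
from h import *
z=np.load("top.npz");im,P=z["im"],z["P"]; z2=np.load("side.npz"); im2,P2=z2["im"],z2["P"]
A=np.concatenate([P.reshape(-1,3),P2.reshape(-1,3)])
def at(u,v,Q=P): return np.nanmedian(Q[v-2:v+3,u-2:u+3].reshape(-1,3),0)
for n,(u,v) in dict(jam=(209,264),blue=(214,312),honey=(478,249),wA=(413,254),wB=(467,188),wC=(161,256),goods=(243,181),steel=(365,163),shaker=(143,201)).items():
    c=at(u,v); m=(np.hypot(*(A[:,:2]-c[:2]).T)<0.05)&(A[:,2]>0.012)
    B=A[m]; zt=np.nanpercentile(B[:,2],99.5); T=B[B[:,2]>zt-.006]
    (cx,cy),rad=cv2.minEnclosingCircle(T[:,:2].astype(np.float32))
    print(n,c.round(3),"ztop",zt.round(3),"topcirc",round(cx,3),round(cy,3),round(rad,3),"bodyext",np.nanpercentile(B,[1,99],axis=0).round(3).tolist())
# pans: side+top points at given height
for n,(u,v) in dict(goods=(243,181),steel=(365,163)).items():
    c=at(u,v)
    for nm,Q in(("top",P),("side",P2)):
        F=Q.reshape(-1,3);m=(np.hypot(*(F[:,:2]-c[:2]).T)<.13)&(abs(F[:,2]-c[2])<.008)
        cc=cv2.minEnclosingCircle(F[m][:,:2].astype(np.float32)); print(n,nm,np.round(cc[0]+(cc[1],np.median(F[m][:,2])),4))
# red tab
for nm,I,Q in(("top",im,P),("side",im2,P2)):
    I=I.astype(int);m=(I[...,0]>120)&(I[...,1]<60)&(I[...,2]<60)&(Q[...,2]>.13)&(Q[...,2]<.215)
    n,l,st,ce=cv2.connectedComponentsWithStats(m.astype(np.uint8))
    for i in range(1,n):
        if st[i,4]>20: F=Q[l==i]; print(nm,ce[i].round(),st[i,4],np.median(F,0).round(4),F.min(0).round(3),F.max(0).round(3))
c=np.hstack([cv2.resize(im[150:280,180:310],(400,400)),cv2.resize(im[150:280,380:510],(400,400))]);save("crop",c)
```

```text
jam [0.432 0.246 0.099] ztop 0.104 topcirc 0.431 0.251 0.03 bodyext [[0.399, 0.22, 0.014], [0.461, 0.282, 0.103]]
blue [0.32  0.236 0.099] ztop 0.104 topcirc 0.318 0.24 0.031 bodyext [[0.287, 0.21, 0.014], [0.347, 0.272, 0.103]]
honey [ 0.449 -0.391  0.1  ] ztop 0.105 topcirc 0.451 -0.39 0.031 bodyext [[0.42, -0.418, 0.014], [0.48, -0.359, 0.104]]
wA [ 0.442 -0.24   0.079] ztop 0.083 topcirc 0.443 -0.247 0.014 bodyext [[0.415, -0.272, 0.013], [0.468, -0.219, 0.082]]
wB [ 0.602 -0.386  0.057] ztop 0.071 topcirc 0.593 -0.388 0.011 bodyext [[0.573, -0.41, 0.013], [0.615, -0.368, 0.07]]
wC [0.457 0.374 0.044] ztop 0.051 topcirc 0.457 0.38 0.009 bodyext [[0.442, 0.365, 0.013], [0.472, 0.395, 0.051]]
goods [0.616 0.155 0.156] ztop 0.162 topcirc 0.616 0.155 0.05 bodyext [[0.569, 0.109, 0.036], [0.662, 0.203, 0.161]]
steel [ 0.651 -0.124  0.153] ztop 0.158 topcirc 0.651 -0.124 0.05 bodyext [[0.604, -0.17, 0.048], [0.697, -0.078, 0.158]]
shaker [0.585 0.398 0.103] ztop 0.106 topcirc 0.585 0.4 0.025 bodyext [[0.557, 0.371, 0.014], [0.614, 0.43, 0.106]]
goods top [0.6076 0.1346 0.1119 0.1564]
goods side [0.605  0.1341 0.1133 0.1565]
steel top [ 0.6491 -0.1041  0.1083  0.153 ]
steel side [ 0.6484 -0.1221  0.0919  0.1529]
side [302. 257.] 78 [0.494  0.1045 0.1959] [0.49  0.08  0.165] [0.5   0.113 0.201]
```

View pics/crop.png

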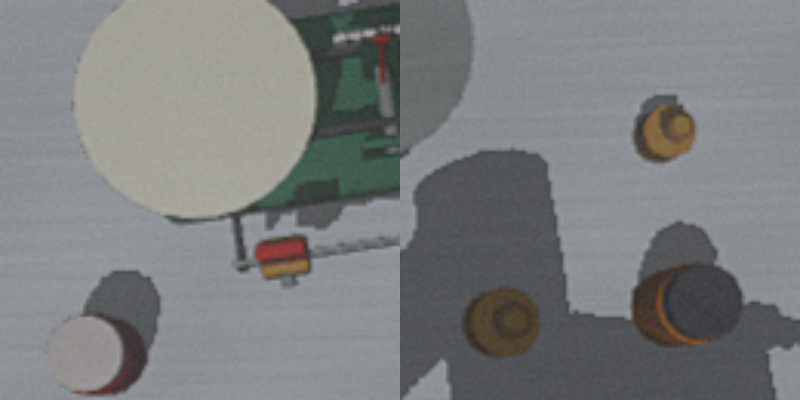

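The 500 g weight is wB, 66 mm tall, at (0.594, -0.389). The jam jar is at (0.430, 0.251), red with a white lid, and the crop confirms both. The scale is turned about 7 degrees and the pan spacing measures 281 mm against 280 mm nominal, so I'll move the jar now.

```bash
cat >> h.py <<'E'
def q(yaw=0): return [np.cos(yaw/2),np.sin(yaw/2),0,0]
G=np.array([.616,.155]);S=np.array([.651,-.124])
def pick(xy,z,close,force,yaw):
    r.reach([*xy,.27],q(yaw)); r.move_straight([*xy,z],speed=.15)
    command_gripper(close,force); w=r.read_state()["grip_width"]
    r.move_straight([*xy,.30],speed=.2); return w,r.read_state()["grip_width"]
def place(xy,z,yaw):
    r.move_straight([*xy,.30],q(yaw),speed=.25)
    r.move_straight([*xy,z+.03],speed=.15)
    hit=r.move_straight([*xy,z-.005],speed=.025,max_force=2.5)
    s=r.read_state(); print("hit",hit,"z above expected",s["eef_pos"][2]-z,s["contact_force"])
    command_gripper(.085); r.hold(.2); r.move_straight([*xy,.31],speed=.2)
E
python3 - <<'E'
from h import *
print(pick([.430,.251],.064,.05,30,0), r.read_state()["time_s"])
place(G,.064+.141,0); print(r.read_state()["time_s"])
r.move_straight([.5,-.1,.33],speed=.3)
im,P=cloud("top"); save("t2",im)
E
```

```text
(0.06242421572263881, 0.06251896439724813) 6.15
hit True z above expected 0.0007814439609712398 [-0.49220217 -0.0305897   5.75834672]
10.025
```

View pics/t2.png

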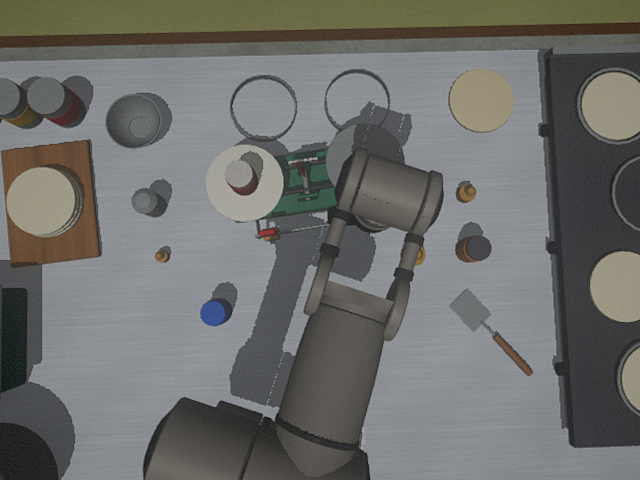

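The jar stands upright on the white pan, lid at (241,175), and the pan is down. Next is the weight; with the jar on, the steel pan should be at its upper stop, 0.169 m.

```bash
cat >> h.py <<'E'
def show(n):
    im,P=cloud("top"); im2,P2=cloud("side"); np.savez("now",im=im,P=P,im2=im2,P2=P2)
    save(n,np.hstack([cv2.resize(im[120:280,180:420],(480,320)),cv2.resize(im2[150:390,170:350],(240,320))]))
    A=np.concatenate([P.reshape(-1,3)])
    plane=A[(A[:,0]>.35)&(A[:,0]<.75)&(abs(A[:,1])<.45)&(abs(A[:,2])<.012)]
    c,*_=np.linalg.lstsq(np.c_[plane[:,:2],np.ones(len(plane))],plane[:,2],rcond=None)
    h=[]
    for C in(G,S):
        rr=np.hypot(*(A[:,:2]-C).T); B=A[(rr>.055)&(rr<.08)&(A[:,2]>.13)&(A[:,2]<.18)]
        h.append(np.median(B[:,2]-np.c_[B[:,:2],np.ones(len(B))]@c))
    print("pan h",np.round(h,4),"tilt",round((h[0]-h[1])/.28,4),"plane",c.round(4))
    return im,P
E
python3 - <<'E'
from h import *
print(pick([.594,-.389],.034,.03,40,0), r.read_state()["time_s"])
place(S,.034+.169,0); print(r.read_state()["time_s"])
r.reach([.40,-.05,.36],q(.125))
show("t3"); print(r.read_state()["time_s"])
im,P=np.load("now.npz")["im"],np.load("now.npz")["P"]
z=np.load("now.npz")
for nm,I,Q in(("top",z["im"],z["P"]),("side",z["im2"],z["P2"])):
    I=I.astype(int);m=(I[...,0]>90)&(I[...,1]<.45*I[...,0])&(I[...,2]<.45*I[...,0])&(Q[...,2]>.12)&(Q[...,2]<.215)&(Q[...,0]<.53)&(Q[...,0]>.45)
    F=Q[m]; print(nm,len(F),F.mean(0).round(4),np.percentile(F,[2,98],axis=0).round(4).tolist())
E
```

```text
(0.029997866860884806, 0.029830844342333483) 16.1167
hit False z above expected -0.004801084575957126 [ 0.00736096  0.58735316 -0.55905811]
20.9917
pan h [0.1411 0.1689] tilt -0.0993 plane [ 0.0014  0.0002 -0.0011]
22.1333
top 62 [0.4957 0.1024 0.1857] [[0.4911, 0.0874, 0.1808], [0.5013, 0.1183, 0.1904]]
side 89 [0.4939 0.1057 0.1853] [[0.4879, 0.0887, 0.1811], [0.5001, 0.1209, 0.1886]]
```

View pics/t3.png

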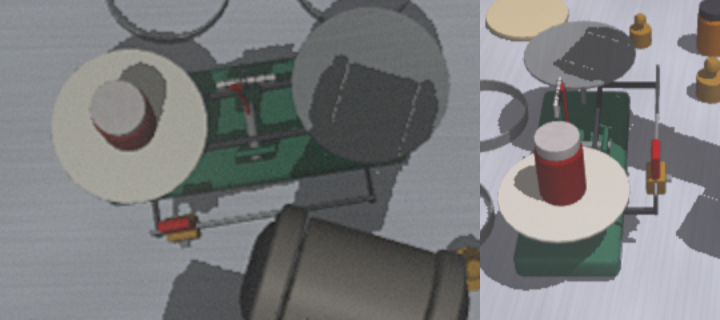

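The jar is fine and the tilt reads -0.099, so the stop calibration is good. The gripper came up empty on the weight, which still shows at (290,174) in the side view. I'll measure it again before retrying.

Run:
```python
from h import *
r.reach([.53,-.36,.30],q(0)); s=r.read_state(); print(s["eef_pos"],s["time_s"],s["grip_width"])
im,P=cloud("wrist"); save("w1",im)
A=P.reshape(-1,3)
z=np.load("now.npz")
for nm,A in(("wrist",A),("top",z["P"].reshape(-1,3)),("side",z["P2"].reshape(-1,3))):
    B=A[(abs(A[:,0]-.594)<.045)&(abs(A[:,1]+.389)<.045)&(A[:,2]>.01)&(A[:,2]<.1)]
    for lo,hi in((.01,.03),(.03,.045),(.055,.08)):
        C=B[(B[:,2]>lo)&(B[:,2]<hi)]
        if len(C)>5: print(nm,lo,len(C),np.percentile(C,[2,98],axis=0).round(3).tolist())
```

```text
[ 0.53035924 -0.35891401  0.30087851] 23.425 0.08523551170719121
wrist 0.01 23 [[0.584, -0.387, 0.011], [0.615, -0.371, 0.026]]
wrist 0.03 891 [[0.574, -0.412, 0.035], [0.614, -0.373, 0.039]]
wrist 0.055 455 [[0.583, -0.403, 0.059], [0.604, -0.382, 0.069]]
top 0.01 48 [[0.573, -0.395, 0.012], [0.614, -0.37, 0.029]]
top 0.03 157 [[0.574, -0.411, 0.031], [0.615, -0.371, 0.042]]
top 0.055 72 [[0.584, -0.4, 0.056], [0.604, -0.382, 0.071]]
side 0.01 101 [[0.572, -0.392, 0.01], [0.613, -0.367, 0.03]]
side 0.03 130 [[0.574, -0.407, 0.031], [0.613, -0.369, 0.041]]
side 0.055 56 [[0.583, -0.399, 0.055], [0.603, -0.378, 0.068]]
```

View pics/w1.png

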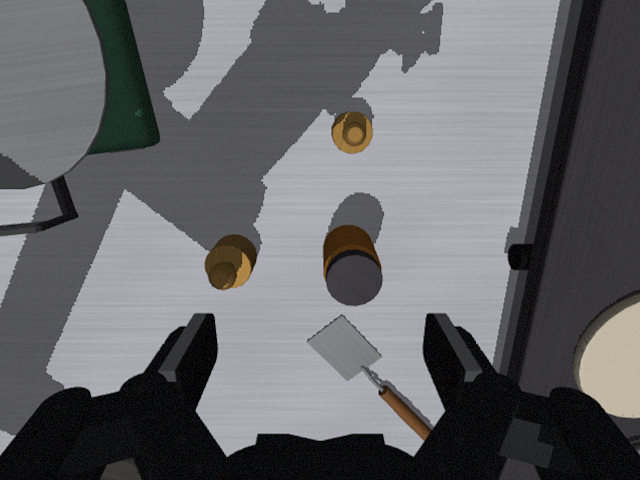

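The wrist view shows the weight untouched at (352,132), which is (0.594, -0.391). I'll retry with the jaws opened less, because that brings the pads farther forward, and check the height and grip width as I go.

Run:
```python
from h import *
xy=[.594,-.391]
r.reach([*xy,.16],q(0)); command_gripper(.062)
hit=r.move_straight([*xy,.031],speed=.12,max_force=8); s=r.read_state(); print(hit,s["eef_pos"],s["contact_force"],s["grip_width"])
command_gripper(.036,40); s=r.read_state();print(s["eef_pos"],s["grip_width"],s["time_s"])
im,P=cloud("wrist"); save("w2",im)
```

```text
False [ 0.59452833 -0.39139489  0.03207246] [ 0.40500862  0.35081014 -0.25679833] 0.06196323646969128
[ 0.59458706 -0.39191306  0.03282459] 0.04052528378603251 26.075
```

View pics/w2.png

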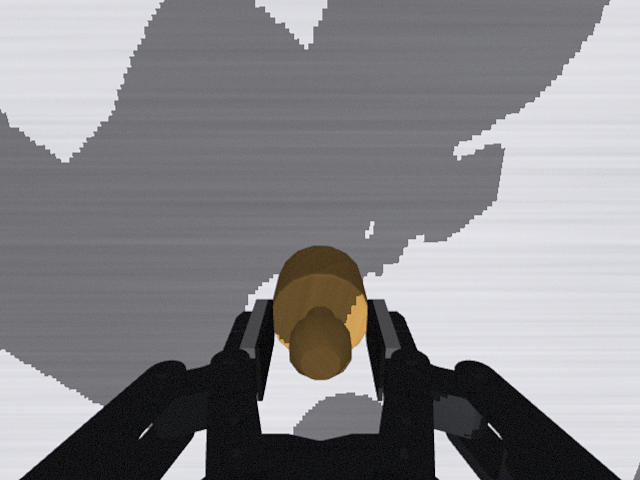

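The grip reads 40.5 mm on a 44 mm body, so the pads are catching only the rim. I'll open, go a few millimetres lower and regrip.

Run:
```python
from h import *
xy=[.594,-.391]
command_gripper(.062)
hit=r.move_straight([*xy,.0255],speed=.05,max_force=5); s=r.read_state(); print(hit,s["eef_pos"],s["contact_force"])
command_gripper(.036,40); s=r.read_state();print(s["eef_pos"],s["grip_width"],s["time_s"])
zg=s["eef_pos"][2]
r.move_straight([*xy,.06],speed=.1); print(r.read_state()["grip_width"],r.read_state()["contact_force"])
im,P=cloud("wrist"); save("w3",im); print(zg)
```

```text
False [ 0.59363368 -0.39065749  0.0246597 ] [ 0.7756698   0.85466042 -0.59667848]
[ 0.59424949 -0.39133087  0.02587011] 0.041623658143080625 27.0333
0.04168090272565693 [ 0.03476516  0.14541204 -5.00218783]
0.02587010561437566
```

View pics/w3.png

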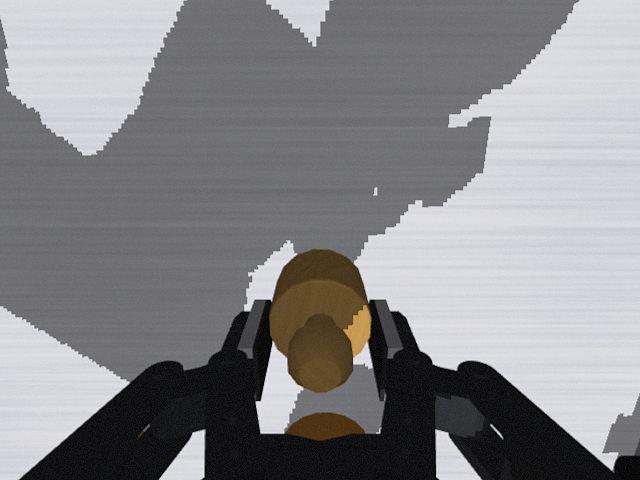

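The weight is held: 5.0 N is 510 g, and it hangs upright at (320,310). Next I place it on the steel pan.

Run:
```python
from h import *
r.move_straight([.594,-.391,.30],speed=.2)
print(r.read_state()["grip_width"])
place(S,.0255+.169,0); print(r.read_state()["time_s"])
r.reach([.40,.05,.36],q(.125))
show("t4"); print(r.read_state()["time_s"])
```

```text
0.041621180437528583
hit True z above expected -0.000777448989002838 [ 2.39332827 -0.7500877   0.79221547]
33.3417
pan h [0.1409 0.1689] tilt -0.1 plane [ 0.0014  0.0003 -0.0011]
34.625
```

View pics/t4.png

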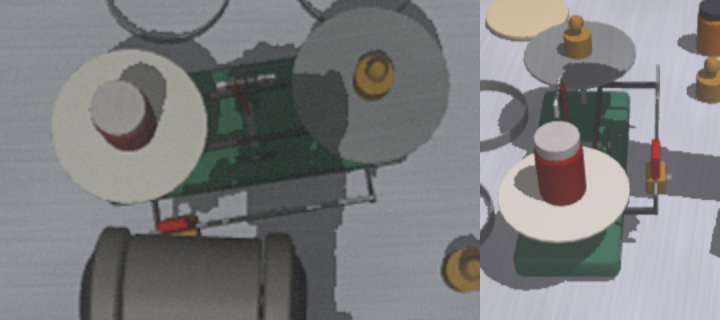

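Jar and weight both stand on their pans, at (125,110) and (375,75) in the crop, with the beam at its lower stop (tilt -0.100). Next I straddle the tab with the jaws along the bar and about 7 mm of slack, push, then back off to centre.

```bash
cat >> h.py <<'E'
YAW=.1248; d=np.array([.1245,-.9922]); T0=np.array([.496,.104]); Z=.186
def tilt():
    out=[]
    for n in("top","side"):
        im,P=cloud(n); A=P.reshape(-1,3); h=[]
        for C in(G,S):
            rr=np.hypot(*(A[:,:2]-C).T); B=A[(rr>.05)&(rr<.084)&(A[:,2]>.135)&(A[:,2]<.175)]
            h.append((np.median(B[:,2]) if len(B)>50 else np.nan)-.0011*(n=="top")*0)
        out.append((h[0]-h[1])/.28)
    return np.round(out,4)
def to(s,speed=.05): r.move_straight([*(T0+d*s),Z],q(YAW),speed=speed)
E
python3 - <<'E'
from h import *
command_gripper(.050)
r.move_straight([*T0,.25],q(YAW),speed=.25); print("before",tilt(),r.read_state()["time_s"])
hit=r.move_straight([*T0,Z],speed=.1,max_force=4); print(hit,r.read_state()["contact_force"])
if not hit:
    to(.082,.06); to(.075); r.hold(1.7)
    print(tilt(),r.read_state()["time_s"],r.read_state()["contact_force"],r.read_state()["grip_width"])
    im,P=cloud("wrist");save("w4",im)
E
```

```text
before [-0.1    -0.0996] 35.9417
False [0.14552303 0.98274574 0.46373573]
[-0.0998 -0.0995] 40.3417 [-0.81026292  0.61025281 -0.64301166] 0.04996691681921969
```

View pics/w4.png

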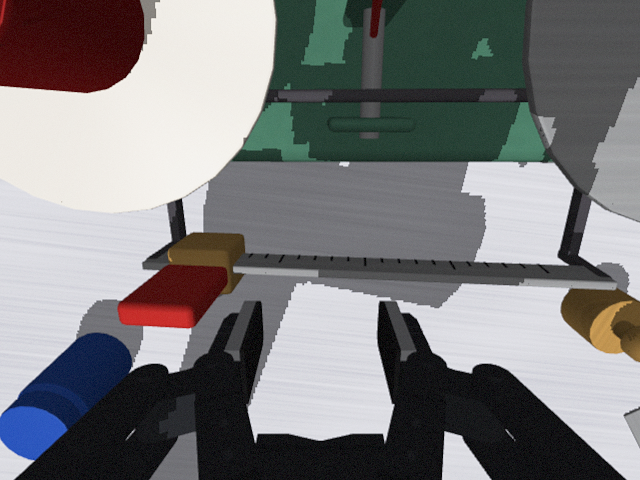

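The beam is still on its stop and the tab at (172,295) sits outside the left finger, so the fingers missed it. I'll work out where the fingertips and the tab are from the wrist depth.

Run:
```python
from h import *
s=r.read_state(); im,P=cloud("wrist"); m=optics.camera_model("wrist"); T=np.array(m["tool_from_camera"]);K=np.array(m["K"])
print(s["eef_pos"],s["joint_positions"],T.round(3).tolist())
I=im.astype(int); red=(I[...,0]>100)&(I[...,1]<.35*I[...,0])&(I[...,2]<.35*I[...,0]); red[:230]=0
F=P[red]; print("tab",np.nanpercentile(F,[2,50,98],axis=0).round(4).tolist())
R=Ro.from_quat(s["eef_rot"]).as_matrix()
L=(P-np.array(s["eef_pos"]))@R   # tool coords
for nm,(u0,u1,v0,v1) in dict(lf=(235,262,300,400),rf=(378,405,300,400)).items():
    B=L[v0:v1,u0:u1].reshape(-1,3); B=B[B[:,2]<.05]; print(nm,len(B),np.nanpercentile(B,[2,50,98],axis=0).round(4).tolist() if len(B) else "")
print(T[:3,3])
for X in([0,-.025,.025],[0,.025,.025],[0,.025,.006]):
    c=np.linalg.inv(T)@np.r_[X,1]; print(X,(K@c[:3]/c[2]).round())
```

```text
[0.5053487  0.02958428 0.18601238] [-9.30289961e-02  3.50744244e-01  1.64593553e+00  2.30858384e-06
  1.14489683e+00  1.35294997e+00] [[0.0, -0.944, -0.329, 0.084], [1.0, 0.0, -0.001, 0.0], [0.001, -0.329, 0.944, -0.144], [0.0, 0.0, 0.0, 1.0]]
tab [[0.4888, 0.0854, 0.185], [0.4955, 0.1012, 0.1875], [0.5009, 0.1178, 0.1896]]
lf 2252 [[-0.0111, -0.0314, -0.0687], [0.0063, -0.0253, -0.0309], [0.0157, -0.0206, -0.0083]]
rf 2252 [[-0.011, 0.0205, -0.0685], [0.0065, 0.0251, -0.0307], [0.0157, 0.0311, -0.0081]]
[ 8.35575614e-02  6.33823237e-05 -1.43745519e-01]
[0, -0.025, 0.025] [271. 286.   1.]
[0, 0.025, 0.025] [369. 286.   1.]
[0, 0.025, 0.006] [374. 304.   1.]
```

By wrist depth the fingertips stand about 8 mm behind the TCP at this opening, not 25 mm ahead of it. That also explains the first miss on the weight. The tab is where I measured it, (0.4955, 0.102), so I'll repeat 30 mm lower.

```bash
sed -i 's/Z=.186/Z=.156/' h.py
cat >> h.py <<'E'
def tabpos():
    im,P=cloud("wrist"); I=im.astype(int); red=(I[...,0]>100)&(I[...,1]<.35*I[...,0])&(I[...,2]<.35*I[...,0])&(P[...,2]>.175)&(P[...,0]<.55)&(P[...,2]<.22)
    return np.percentile(P[red],[2,50,98],axis=0).round(4).tolist() if red.sum()>20 else None
E
python3 - <<'E'
from h import *
r.move_straight([*(T0+d*.075),.22],speed=.2)
r.move_straight([*T0,.22],speed=.2)
hit=r.move_straight([*T0,Z],speed=.1,max_force=4); s=r.read_state();print(hit,s["eef_pos"],s["contact_force"])
if not hit:
    to(.082,.06); print(r.read_state()["contact_force"]); to(.075); r.hold(1.2)
    print(tilt(),tabpos(),r.read_state()["time_s"])
E
```

```text
False [0.49644729 0.10370197 0.15646795] [ 0.29856639 -0.53955945  0.20173827]
[1.1724365  0.33581305 0.97870327]
[-0.0944 -0.094 ] [[0.4992, 0.0181, 0.1927], [0.5045, 0.0322, 0.1948], [0.5088, 0.0475, 0.1967]] 45.2333
```

The poise moved with the fingers and the beam has just left its stop at -0.094, so balance is about 36 mm farther on.

Run:
```python
from h import *
p=.075; t=-.0942
for tgt in(1,0):
    p+= -t/2.6 - .001*tgt
    to(p+.007,.04); to(p,.03); r.hold(1.8)
    a=tilt(); t=np.nanmean(a); print(p,a,r.read_state()["time_s"])
    if abs(t)<.0015 or t>0: break
print(tabpos())
```

```text
0.11023076923076923 [-0.023  -0.0227] 48.725
0.11901923076923077 [0.004 0.004] 51.55
[[0.5045, -0.0301, 0.1961], [0.5102, -0.015, 0.1973], [0.5149, 0.0002, 0.1984]]
```

Run:
```python
from h import *
a=tilt();print(a,r.read_state()["time_s"])
p=.11902; q0=p-np.nanmean(a)/2.9
to(q0-.007,.03); to(p,.03); r.hold(1.6)
print(tilt(),r.read_state()["time_s"],tabpos())
```

```text
[0.004  0.0047] 51.7
[-0.0028 -0.0027] 54.2667 [[0.5042, -0.0269, 0.1962], [0.5098, -0.0116, 0.1974], [0.5146, 0.0033, 0.1985]]
```

Run:
```python
from h import *
to(.1245,.03); to(.1188,.03); r.hold(1.7)
a=tilt();print(a,r.read_state()["time_s"])
```

```text
[0.0003 0.0005] 56.7917
```

Level within 0.0005 rad. I'll withdraw straight up and check again.

Run:
```python
from h import *
e=np.array(r.read_state()["eef_pos"])
r.move_straight([e[0],e[1],.27],speed=.12)
r.move_straight([.40,e[1],.33],speed=.2); r.hold(.8)
print(tilt(),r.read_state()["time_s"]); show("t5"); print(r.read_state()["time_s"])
```

```text
[0.0003 0.0006] 59.575
pan h [0.155  0.1549] tilt 0.0005 plane [ 0.0015  0.0002 -0.0012]
59.675
```

View pics/t5.png

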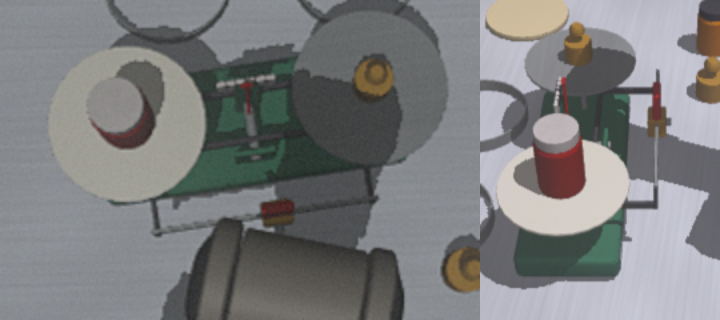

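The jar (120,108) and the weight (375,75) stand upright on their pans. The pointer (247,85) is at the middle of the index plate, and both pans are at 155 mm.

```bash
python3 -c "
from workcell import r
r.finish_job(); print(r.read_state()['time_s'])"
```

```text
the job is handed in; nothing more can be done
the job is handed in; nothing more can be done
```

The jam jar is on the white pan, the 500 g weight is on the steel pan, and the beam rests level. I handed the job in at about 60 s of the allowed 72 s.

**Final checks, with the arm withdrawn:**
- **Tilt:** it reads +0.0003 to +0.0006 rad across the two cameras, with the pans at 155.0 and 154.9 mm and the pointer on the mid-plate mark.
- **Jar and weight:** both stand upright well inside their pans, and nothing is being touched.
- **Other things:** I never moved against the honey jar, the other two weights, the shaker or the blue jar. I did not measure their positions again at the end.

**What went wrong on the way:**
- **Two misses:** the first grasp of the 500 g weight closed on nothing, and the first push of the poise passed over the tab. Neither moved anything.
- **Cause:** at about 50 mm opening, the wrist depth put the fingertips about 8 mm behind the TCP, not the stated 25 mm ahead. I worked lower after that.
- **Poise overshoot:** the poise went slightly too far each way (+0.004, then -0.003 rad) before the last nudge brought the beam level.

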